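Tare the balance with the tube block on its pan

ROBOT

A 6-joint arm with a two-finger parallel gripper is mounted at the origin on the work surface. World frame = base frame: x ahead of the robot, y to its left, z up, the work surface at z = 0. Lengths are in m, angles in degrees, forces in N, time in s.
With the tool pointing down it reaches from about 0.4 to 0.825 m from the base axis. Payload 7 kg.
Tool frame: the origin (TCP) lies on the centre line of the jaws, within the pads' length; the fingertips stand 11 mm ahead of it and the grasp point (between the pads) lies 8 mm behind it; z points along the fingers, y is the direction in which the jaws open and shut (so a half turn about z gives the same grasp; the last joint's range is limited). The gripper opens to 88 mm and grips with 3 to 60 N. Pads are 19 mm wide; open, the fingers measure 130 mm over their backs; the gripper's body (78 mm by 193 mm) begins 47 mm behind the grasp point.
Start: joints at [81.423, 20.546, 0.682, 0, -70.136, -16.507], TCP at [0.286, 0.611, 0.21] pointing down, gripper open.
Joint ranges: [-176.03, 176.03], [-82.01, 121.73], [-58.28, 71.71], [-173.87, 95.51], [-174.79, -0.11], [-173.66, 173.66]. Speed limits (degrees/s): [136.94, 136.94, 172.46, 180, 180, 180].

INTERFACE

Orientations are given as [roll, pitch, yaw] about the fixed x, y, z axes, in that order (R = Rz(yaw) Ry(pitch) Rx(roll)).
In Python, from plant import ctrl, cams, order gives the robot as it stands.
- The arm moves only by the tool jog_arm, never from a script. Its argument "motion" is a list of rows, each an object with "offset": the shift along the tool's x, y, z in mm, a list of three; "roll": the turn about the tool's z in rad; "hand": the finger opening in mm, from 0 to 87.6. A call has 1 to 20 rows; each row is the pose to reach, as a shift and turn from the pose commanded when the call began, along the tool's axes at that moment; what a row does not reach only later rows make up. A row lasts 1/12 s, in which the tool goes at most 41.7 mm and 7.16 degrees, less where a joint would pass 70% of its speed; a pose out of reach is approached as far as the arm can. A call with a gripper value outside its range is refused whole. The fingers move at their own pace and stop on an object; the grip force is fixed at half the most. Time passes only in rows, so rows that repeat a pose let the fingers close. It gives the time, the measured TCP pose, the force and the opening at its end, in the units of the state.
- ctrl.get_obs(): the state, without advancing time (a new reading comes with each control period).
- cams.snapshot(name): name is "side" or "top" or "wrist"; returns a dict with "img" (400x640x3 uint8, red, green, blue), "K" (3x3 intrinsics, pixels), "D" ([k1, k2, p1, p2, k3] as OpenCV has them; the pictures are not rectified), "cam_to_world" (4x4, takes a point from camera to world coordinates); the wrist camera has in their place "T_tool_cam" (4x4, takes a point from camera to tool coordinates, whose origin is the TCP and whose axes are the flange's). Camera axes: x right, y down, z forward; pixel columns grow to the right and rows downward; lengths in m; the calibration is good to about 2 mm. A picture is of the moment at which its call begins: read the wrist's pose just before it. There is no depth.
- order.close_job(): hands the job in, once; it reports no verdict.
The state is a dict: "clock": time; "joint_pos": joint angles; "qvel": joint speeds; "tau": joint torques, N m; "tool_pos": TCP position; "orientation": TCP orientation; "force": force on the tool from outside, world axes, zero at the start; "moment": the same for the moment, N m; "opening": finger opening in m.
Only numpy, scipy, OpenCV 4.12 (cv2) and the standard library are available. Lean on these libraries where they do the work, as an engineer would, in place of code of your own. Each camera call takes 0.05 s, during which the arm holds its last target. There are 200 camera calls.

TASK

The aluminium tube block was left upside down on the blue mat to dry. Turn it right way up (holes on top), set it gently in the middle of the balance's steel pan and square with the pan's edges, let go of it, and then tare the balance: press the long flat key on its front panel with a fingertip, steadily until you feel a good 5 N and for about half a second, but not over 25 N. Press no other key and leave everything else on the bench where it stands.

Things in the scene. Friction and masses are not known exactly. Their poses are not given: they have to be found in the camera images.
- block_mid (a point): centre of the loose aluminium tube block, a cuboid 70 (x) x 45 (y) x 50 (z) mm, 0.3 to 0.5 kg; origin half-way along every side. Its own +z points to the face with eight tube holes (2 rows of 4, 10.5 mm wide, 36 mm deep); the opposite face is plain. At the start the holes face down on the mat (+z points down). It also stands steadily on a 45 x 50 mm end
- block: the same block as a body; same origin and axes
- pan_top (a point): centre of the top face of the balance's square steel pan, 130 x 130 mm, 4 mm thick, 80 mm above the bench, fixed; +x points to the back of the balance, z up, the sides lie along x and y. The pan overhangs a 68 mm high housing
- balance: the white top-loading balance, fixed (it does not shift); origin on the bench under its middle, x to its back, y to its left, 280 (x) x 200 (y) mm. The rear part (x -30 to 140 mm) is 68 mm high and carries the pan, centred at x = 55 mm; the front part with keys and display is 51 mm high. It stands on either side of the bench
- tare_key: the tare key, the only long one of the three flat keys on the front panel: 26 (x) x 50 (y) mm, at the left end of the row (+y of the balance); origin at the centre of its top face, 52.7 mm above the bench and 1.7 mm proud of the panel. It presses straight down, gives only 1.5 mm (starts to give at 3 N, is down at 6 N) and then is hard; it springs back
- key_mid: a short flat key, 26 x 24 mm, in the middle of the row, 77 mm from the tare key; origin at the centre of its top; not to be pressed
- key_right: a short flat key, 26 x 24 mm, at the right end of the row; origin at the centre of its top; not to be pressed
- mat: the blue drying mat, fixed, 280 (x) x 270 (y) x 4 mm; origin at the centre of its underside
- dish_mid (a point): centre of a closed glass petri dish, 60 mm across, 15 mm high, loose on the mat; bystander
- jar_mid (a point): centre of a small glass jar, 40 mm across, 70 mm high, loose on the mat; bystander
- tray_mid (a point): centre of an open clear plastic box, 85 (x) x 50 (y) x 22 mm, loose on the mat; bystander
- eraser_mid (a point): centre of a black plastic block, 50 x 50 x 30 mm, loose on the mat; bystander
- vial_mid (a point): centre of an amber bottle, 44 mm across, 100 mm high, loose on the bench; bystander
- bottle_mid (a point): centre of a clear glass bottle with a blue cap, 70 mm across, 160 mm high, loose on the bench; bystander

How it is judged (in metres and radians):
On the way, in this order (a step that is already met when the one before it is completed fails the run):
1. the block rests right way up, in the middle of the pan and square with it, released (x of block_mid in the frame of pan_top between -0.025 and 0.025 m and y of block_mid in the frame of pan_top between -0.025 and 0.025 m and z of block_mid in the frame of pan_top between 0.021 and 0.029 m and angle between block_mid's own z axis and vertical below 0.1 rad and (angle between the x axis of block_mid and the x axis of pan_top, either way round below 0.26 rad or angle between the x axis of block_mid and the y axis of pan_top, either way round below 0.26 rad) and contact force between block and the fingers below 0.1 N and linear speed of block below 0.02 m/s), for 0.2 s.
2. the long tare key is pressed by the fingers with over 5 N for 0.2 s (contact force between tare_key and the fingers above 5 N), for 0.2 s.
At the end, for the whole second after the job is handed in: the block stands holes up (tilt under 0.1 rad) on the pan, its centre within 25 mm of the pan's centre along each of the pan's axes, its sides within 0.26 rad of the pan's, at rest and released (all of step 1); the robot touches nothing.
It fails at once if the tare key is pressed with over 25 N (contact force between tare_key and anything else above 25 N).
It fails at once if another key is pressed (contact force between any of key_mid, key_right and anything else above 2 N).
It fails at once if the block is let fall on to the balance from over about 10 mm (loose and faster than 0.45 m/s above the pan) (linear speed of block above 0.45 m/s and contact force between block and the fingers below 0.1 N and horizontal distance between block_mid and pan_top below 0.1 m).
It fails at once if a bystander is shifted by over 30 mm (distance of any of dish_mid, jar_mid, tray_mid, eraser_mid, vial_mid, bottle_mid from where it was at the start of the episode above 0.03 m).
It fails at once if a bystander is tipped over (angle between any of dish_mid, jar_mid, tray_mid, eraser_mid, vial_mid, bottle_mid's own z axis and vertical above 0.5 rad).
It also fails if it takes over 72 s, if anything falls off the work surface, if the arm or the gripper's body presses on something with over 40 N, if the wrist force passes 120 N, or if a joint passes its speed limit or range.

## Working session

There is one attempt and no reset: what is moved stays moved. The work goes in short steps, Python scripts to look and compute and a tool call to move; the robot and the scene stay as the last step left them, time stands still between calls to the robot, and variables do not carry over. Pictures are saved under pics/ and viewed, about 8 in all and at most 12, crops included, and the job is handed in when it is done.

Besides the shell and the picture viewer there is one more tool, called as name(argument=value, ...), one argument or row to a line, values as JSON. jog_arm: Moves the arm, as the interface text tells. Its arguments: {"type":"object","properties":{"motion":{"type":"array"}},"required":["motion"]}

```bash
ls; mkdir -p pics; python3 - <<'E'
from plant import ctrl,cams
import cv2,numpy as np
print(ctrl.get_obs())
for n in ["side","top"]:
    s=cams.snapshot(n); cv2.imwrite(f"pics/{n}0.png",s["img"][:,:,::-1])
    np.savez(f"{n}.npz",**{k:np.array(v) for k,v in s.items()})
    print(n,s["K"],s["D"],np.round(s["cam_to_world"],4))
s=cams.snapshot("wrist"); cv2.imwrite("pics/wrist0.png",s["img"][:,:,::-1]); print(s["K"],s["D"],s["T_tool_cam"])
E
```

```text
pics
{'clock': 0.0, 'joint_pos': array([ 8.14237580e+01,  2.05908393e+01,  6.32170318e-01, -2.18961802e-02,
       -7.01341403e+01, -1.65053627e+01]), 'qvel': array([ 0.02017915,  0.0675759 ,  0.00803559, -0.0119589 ,  0.04397135,
       -0.09362082]), 'tau': array([-1.51809985e-03, -5.82716274e+01,  2.93045425e+01,  6.99707955e+00,
        6.85101666e-03, -1.68971201e-04]), 'tool_pos': array([0.28595005, 0.61085792, 0.20931166]), 'orientation': array([ 1.79905167e+02, -6.63497853e-03, -2.50890567e+01]), 'force': array([0.5849611 , 0.9583325 , 0.06057613]), 'moment': array([0.06604795, 0.04630117, 0.00559974]), 'opening': 0.087467875169279}
side [[399.58469971   0.         318.71089739]
 [  0.         399.58469971 207.51576252]
 [  0.           0.           1.        ]] [-0.0474513  0.         0.         0.         0.       ] [[ 0.9898 -0.1028  0.0982  0.4887]
 [-0.1421 -0.6998  0.7    -0.5939]
 [-0.0032 -0.7069 -0.7073  0.6733]
 [ 0.      0.      0.      1.    ]]
top [[425.46275092   0.         319.81169242]
 [  0.         425.46275092 193.08155149]
 [  0.           0.           1.        ]] [-0.00506109  0.          0.          0.          0.        ] [[-1.2000e-03 -9.9730e-01  7.3400e-02  4.7880e-01]
 [-1.0000e+00  1.0000e-03 -3.0000e-03 -4.5000e-03]
 [ 3.0000e-03 -7.3400e-02 -9.9730e-01  1.1743e+00]
 [ 0.0000e+00  0.0000e+00  0.0000e+00  1.0000e+00]]
[[320.73801202   0.         321.50689467]
 [  0.         320.73801202 200.68981733]
 [  0.           0.           1.        ]] [-0.05105028  0.          0.          0.          0.        ] [[ 4.56079850e-04 -9.60757229e-01 -2.77390230e-01  7.57063299e-02]
 [ 9.99998694e-01  8.06672564e-06  1.61623965e-03  9.85165036e-04]
 [-1.55057630e-03 -2.77390605e-01  9.60755977e-01 -1.74696685e-01]
 [ 0.00000000e+00  0.00000000e+00  0.00000000e+00  1.00000000e+00]]
```

View pics/top0.png

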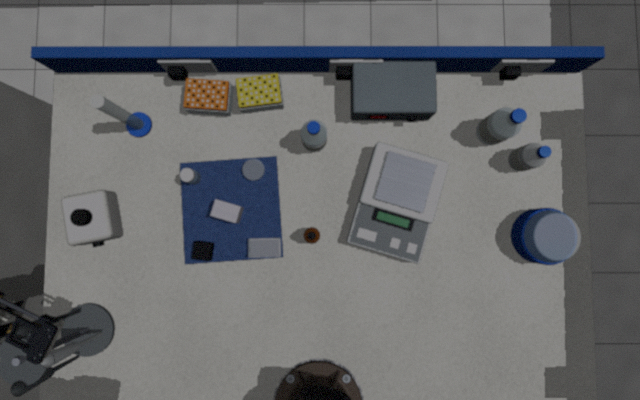

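View pics/side0.png

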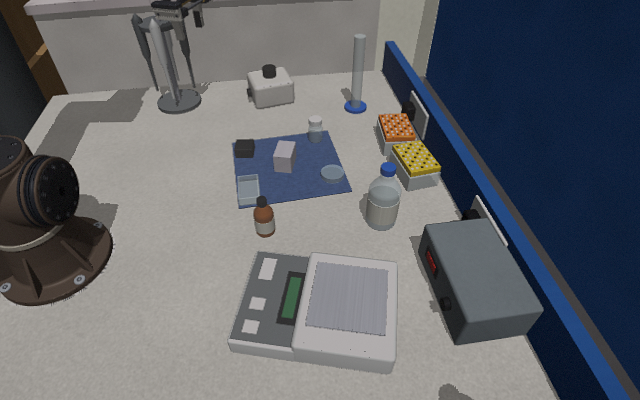

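The top view shows the mat at about (232,210), with the block near (225,211). The dish is at (254,169), jar (188,175), eraser (203,250) and tray (264,247). The balance is at about (397,203), front towards the robot, with the long key at (367,235). The side view agrees with this. I'll enlarge the parts that matter.

```bash
python3 - <<'E'
import cv2,numpy as np
t=cv2.imread("pics/top0.png");s=cv2.imread("pics/side0.png")
def c(im,x,y,k): 
    w,h=int(400/k),int(300/k); return cv2.resize(im[y:y+h,x:x+w],(400,300),interpolation=cv2.INTER_CUBIC)
a=np.vstack([np.hstack([c(t,175,155,3),c(t,330,140,2.4)]),np.hstack([c(s,230,110,3),c(s,225,245,2.2)])])
cv2.imwrite("pics/comp1.png",a)
E
```

```text
(no output)
```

View pics/comp1.png

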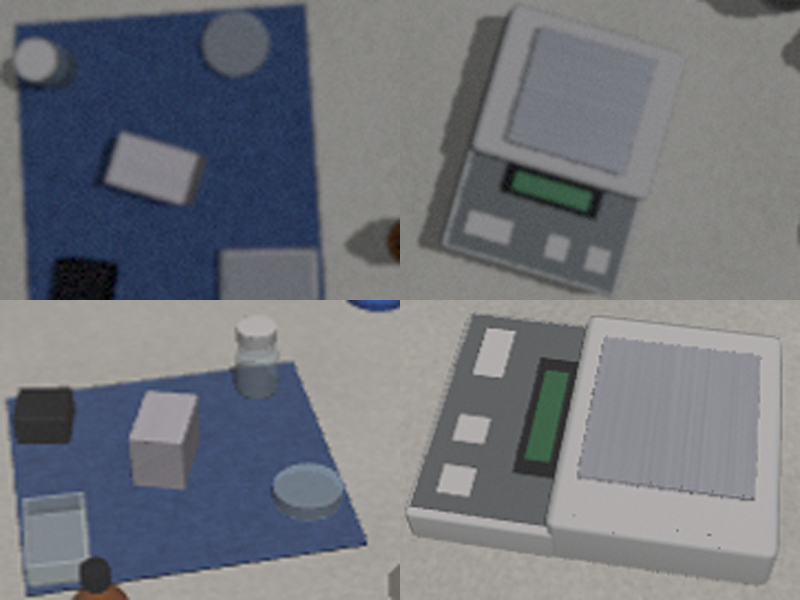

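```bash
cat > h.py <<'E'
import cv2,numpy as np
def bp(cam,uv,z,M=None,K=None,D=None):
    """pixels -> world points on plane height z"""
    if K is None:
        d=np.load(cam+".npz"); K,D,M=d["K"],d["D"],d["cam_to_world"]
    n=cv2.undistortPoints(np.array(uv,float).reshape(-1,1,2),K,D)[:,0]
    r=np.c_[n,np.ones(len(n))]@M[:3,:3].T
    o=M[:3,3]
    return o+r*((z-o[2])/r[:,2])[:,None]
E
python3 - <<'E'
from h import *
np.set_printoptions(precision=4,suppress=True)
def T(c,x,y,k): return (np.array(c)/k+[x,y])
kt,kb,ks=400/133,400/166,400/181
def rep(n,P):
    P=P[:,:2]; e=[np.linalg.norm(P[i]-P[(i+1)%4]) for i in range(4)]
    d=P[1]-P[0]+P[2]-P[3]; print(n,P.mean(0),"edges",np.round(e,4),"ang01",np.degrees(np.arctan2(d[1],d[0])))
rep("block top",bp("top",T([(120,132),(203,157),(193,205),(105,182)],175,155,kt),.054))
rep("block side",bp("side",T([(146,94),(198,95),(190,142),(131,140)],230,110,kt),.054))
rep("pan top",bp("top",T([(137,28),(258,58),(235,172),(108,142)],330,140,kb),.08))
rep("pan side",bp("side",T([(204,38),(361,55),(356,200),(179,180)],225,245,ks),.08))
rep("key top",bp("top",T([(70,212),(112,222),(107,242),(63,232)],330,140,kb),.0527))
rep("key side",bp("side",T([(83,28),(116,30),(104,77),(73,74)],225,245,ks),.0527))
rep("kmid side",bp("side",T([(64,116),(91,119),(83,145),(53,141)],225,245,ks),.0527))
rep("eraser",bp("side",T([(18,90),(74,88),(73,118),(15,118)],230,110,kt),.034))
rep("mat",bp("top",T([(15,25),(305,5),(325,300),(28,300)],175,155,kt),.004))
for n,uv,z in [("dish",(236,45),.019),("jar",(38,60),.074),("tray",(268,275),.02)]: print(n,bp("top",T([uv],175,155,kt),z))
print("vial",bp("top",[(311,235)],.1),"bottle",bp("top",[(314,128)],.16))
E
```

```text
block top [0.5138 0.2374] edges [0.0763 0.0427 0.0798 0.0455] ang01 -105.67187681992985
block side [0.52   0.2423] edges [0.0457 0.0667 0.0496 0.0658] ang01 -11.051247889897144
pan top [ 0.5894 -0.2322] edges [0.1341 0.1257 0.1392 0.1274] ang01 -103.74993455684795
pan side [ 0.5926 -0.2284] edges [0.1305 0.1299 0.1293 0.1313] ang01 -15.758683330722267
key top [ 0.453  -0.1304] edges [0.047  0.0224 0.0491 0.0231] ang01 -103.13511116138639
key side [ 0.4549 -0.1282] edges [0.0295 0.0502 0.0267 0.0491] ang01 -13.558296498379502
kmid side [ 0.4337 -0.2034] edges [0.0225 0.0242 0.0245 0.0239] ang01 -15.907147031188808
eraser [0.4149 0.3064] edges [0.0509 0.0456 0.0515 0.0424] ang01 -6.952855865105513
mat [0.5268 0.2365] edges [0.2677 0.2708 0.2694 0.2521] ang01 -88.07395994686904
dish [[0.6274 0.1732 0.019 ]]
jar [[0.6074 0.3358 0.074 ]]
tray [[0.4197 0.1423 0.02  ]]
vial [[0.4522 0.0145 0.1   ]] bottle [[0.7113 0.0063 0.16  ]]
```

Both cameras agree, giving these poses:

| Item | x (m) | y (m) | Orientation |
|---|---|---|---|
| Block centre | 0.517 | 0.240 | long axis about 76° |
| Pan centre | 0.591 | -0.230 | balance x axis about -14.5° |
| Tare key | 0.454 | -0.129 | – |

Next I move over the block to look with the wrist camera.

jog_arm(
  motion=[
    {"offset": [366,238,0],"roll": 0,"hand": 87},
    {"offset": [366,238,0],"roll": 0,"hand": 87},
    {"offset": [366,238,0],"roll": 0,"hand": 87},
    {"offset": [366,238,0],"roll": 0,"hand": 87},
    {"offset": [366,238,0],"roll": 0,"hand": 87},
    {"offset": [366,238,0],"roll": 1.38,"hand": 87},
    {"offset": [366,238,0],"roll": 1.38,"hand": 87},
    {"offset": [366,238,0],"roll": 1.38,"hand": 87},
    {"offset": [366,238,0],"roll": 1.38,"hand": 87},
    {"offset": [366,238,0],"roll": 1.38,"hand": 87},
    {"offset": [366,238,0],"roll": 1.38,"hand": 87},
    {"offset": [366,238,0],"roll": 1.38,"hand": 87},
    {"offset": [366,238,0],"roll": 1.38,"hand": 87},
    {"offset": [366,238,0],"roll": 1.38,"hand": 87},
    {"offset": [366,238,0],"roll": 1.38,"hand": 87},
    {"offset": [366,238,0],"roll": 1.38,"hand": 87},
    {"offset": [366,238,0],"roll": 1.38,"hand": 87},
    {"offset": [366,238,0],"roll": 1.38,"hand": 87},
  ],
)

```text
clock: 1.65
tool_pos: [0.5166, 0.2405, 0.2101]
orientation: [180.0, -0.0, -104.0]
force: [0.3, -0.5, -0.5]
opening: 0.0867
```

```bash
cat >> h.py <<'E'
from scipy.spatial.transform import Rotation as R
def tool(o):
    M=np.eye(4); M[:3,:3]=R.from_euler("xyz",o["orientation"],degrees=True).as_matrix(); M[:3,3]=o["tool_pos"]; return M
def snapw(name):
    from plant import ctrl,cams
    o=ctrl.get_obs(); s=cams.snapshot("wrist"); cv2.imwrite(f"pics/{name}.png",s["img"][:,:,::-1])
    np.savez("wrist.npz",K=s["K"],D=s["D"],cam_to_world=tool(o)@s["T_tool_cam"])
    print(o["clock"],o["tool_pos"],o["orientation"],o["force"],o["opening"])
def todelta(o,p):
    """world point -> offset in tool axes, mm"""
    M=tool(o); return M[:3,:3].T@(np.array(p)-M[:3,3])*1000
E
python3 -c "
from h import *
snapw('w1')"
```

```text
1.65 [0.51663181 0.24049565 0.21006834] [ 1.79983958e+02 -1.67717141e-02 -1.03956619e+02] [ 0.32440648 -0.48970543 -0.47668052] 0.08666069157111159
```

View pics/w1.png

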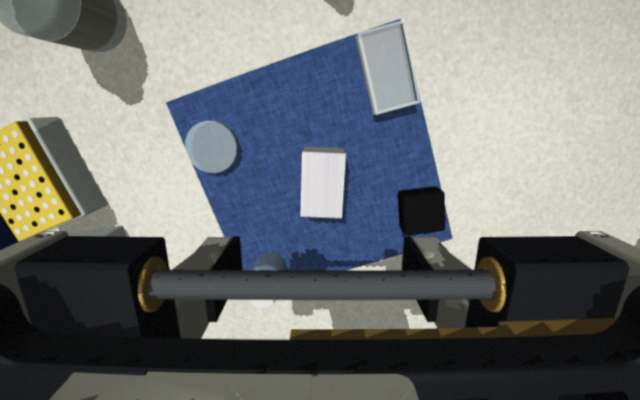

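The wrist view shows the block alone, its plain top face with corners at about (303,151), (345,152), (342,219) and (301,217). It is nearly square with the jaws. The tray is at (388,68), the dish at (211,147) and the eraser at (421,210), all clear of the fingers.

```bash
python3 - <<'E'
from h import *
from plant import ctrl
im=cv2.imread("pics/w1.png").astype(int); m=((im.min(2)>140)).astype(np.uint8); m[:140]=0;m[225:]=0;m[:,:290]=0;m[:,360:]=0
c=max(cv2.findContours(m,0,2)[0],key=cv2.contourArea); b=cv2.boxPoints(cv2.minAreaRect(c)); print(b)
P=bp("wrist",b,.054); print(P, P.mean(0)); o=ctrl.get_obs()
for i in range(4):
    d=P[(i+1)%4]-P[i]; print(np.hypot(*d[:2]),np.degrees(np.arctan2(d[1],d[0])))
print(todelta(o,P.mean(0)))
E
```

```text
[[299.00415 215.9093 ]
 [301.9629  150.81653]
 [345.32782 152.78766]
 [342.36908 217.88043]]
[[0.5495054  0.26954021 0.054     ]
 [0.52826046 0.20209291 0.054     ]
 [0.48541964 0.21480788 0.054     ]
 [0.50422061 0.28312116 0.054     ]] [0.51685153 0.24239054 0.054     ]
0.07071410752340386 -107.48368470743851
0.0446878777328395 163.46933566711758
0.07085323228802212 74.61219624171895
0.04727742076797085 -16.694043980062236
[ -1.92334817   0.23927512 156.12106654]
```

jog_arm(
  motion=[
    {"offset": [23,1,40],"roll": 0.04,"hand": 87},
    {"offset": [23,1,75],"roll": 0.04,"hand": 87},
    {"offset": [23,1,110],"roll": 0.04,"hand": 87},
    {"offset": [23,1,140],"roll": 0.04,"hand": 87},
    {"offset": [23,1,165],"roll": 0.04,"hand": 87},
    {"offset": [23,1,180],"roll": 0.04,"hand": 87},
    {"offset": [23,1,180],"roll": 0.04,"hand": 87},
    {"offset": [23,1,180],"roll": 0.04,"hand": 0},
    {"offset": [23,1,180],"roll": 0.04,"hand": 0},
    {"offset": [23,1,180],"roll": 0.04,"hand": 0},
    {"offset": [23,1,180],"roll": 0.04,"hand": 0},
    {"offset": [23,1,180],"roll": 0.04,"hand": 0},
    {"offset": [23,1,180],"roll": 0.04,"hand": 0},
    {"offset": [23,1,180],"roll": 0.04,"hand": 0},
    {"offset": [23,1,180],"roll": 0.04,"hand": 0},
    {"offset": [23,1,180],"roll": 0.04,"hand": 0},
    {"offset": [23,1,180],"roll": 0.04,"hand": 0},
  ],
)

```text
clock: 3.12
tool_pos: [0.5101, 0.2186, 0.0307]
orientation: [-180.0, 0.0, -106.4]
force: [-3.5, 0.1, 5.5]
opening: 0.0445
```

jog_arm(
  motion=[
    {"offset": [0,0,-15],"roll": 0,"hand": 0},
    {"offset": [0,0,-30],"roll": 0,"hand": 0},
    {"offset": [0,0,-45],"roll": 0,"hand": 0},
    {"offset": [0,0,-60],"roll": 0,"hand": 0},
    {"offset": [0,0,-70],"roll": 0,"hand": 0},
    {"offset": [0,0,-70],"roll": 0,"hand": 0},
    {"offset": [0,0,-70],"roll": 0,"hand": 0},
  ],
)

```text
clock: 3.7
tool_pos: [0.5099, 0.2185, 0.0999]
orientation: [180.0, 0.0, -106.5]
force: [-0.2, 0.1, -4.4]
opening: 0.0444
```

```bash
python3 - <<'E'
from h import *
from plant import cams
snapw('w2')
s=cams.snapshot("side"); i=s["img"][:,:,::-1]; cv2.imwrite("pics/s2.png",i)
a=np.hstack([cv2.resize(i[60:260,180:380],(400,400)),cv2.resize(cv2.imread("pics/w2.png")[100:300,220:420],(400,400))]); cv2.imwrite("pics/c2.png",a)
E
```

```text
3.7 [0.50989034 0.21849298 0.09991055] [ 1.79982999e+02  1.49049287e-02 -1.06461502e+02] [-0.18680121  0.12469101 -4.39310374] 0.04436851966528462
```

View pics/c2.png

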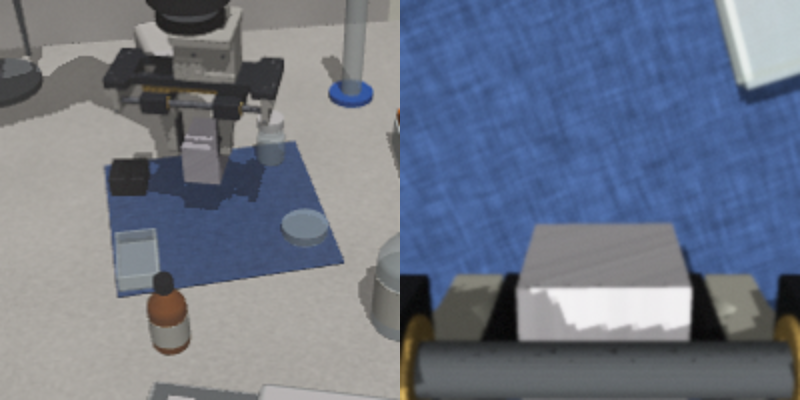

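The block is held level in the wrist view, with the end-face edges at rows 212 and 243 as predicted for no droop. So it won't swing under gravity, and it weighs about 0.45 kg. The tool can't tilt either, so I'll turn the block over with two quarter rolls on the mat. First I set it down with its long side along world x, in the clear corridor.

jog_arm(
  motion=[
    {"offset": [-58,38,0],"roll": 1.283,"hand": 0},
    {"offset": [-58,38,0],"roll": 1.283,"hand": 0},
    {"offset": [-58,38,0],"roll": 1.283,"hand": 0},
    {"offset": [-58,38,0],"roll": 1.283,"hand": 0},
    {"offset": [-58,38,0],"roll": 1.283,"hand": 0},
    {"offset": [-58,38,0],"roll": 1.283,"hand": 0},
    {"offset": [-58,38,0],"roll": 1.283,"hand": 0},
    {"offset": [-58,38,0],"roll": 1.283,"hand": 0},
    {"offset": [-58,38,0],"roll": 1.283,"hand": 0},
    {"offset": [-58,38,0],"roll": 1.283,"hand": 0},
    {"offset": [-58,38,10],"roll": 1.283,"hand": 0},
    {"offset": [-58,38,25],"roll": 1.283,"hand": 0},
    {"offset": [-58,38,40],"roll": 1.283,"hand": 0},
    {"offset": [-58,38,55],"roll": 1.283,"hand": 0},
    {"offset": [-58,38,65],"roll": 1.283,"hand": 0},
    {"offset": [-58,38,69],"roll": 1.283,"hand": 0},
    {"offset": [-58,38,69],"roll": 1.283,"hand": 0},
    {"offset": [-58,38,69],"roll": 1.283,"hand": 87},
    {"offset": [-58,38,69],"roll": 1.283,"hand": 87},
    {"offset": [-58,38,69],"roll": 1.283,"hand": 87},
  ],
)

```text
clock: 5.47
tool_pos: [0.4907, 0.2855, 0.0317]
orientation: [179.9, 0.1, -179.9]
force: [-0.3, 0.7, -0.4]
opening: 0.0593
```

jog_arm(
  motion=[
    {"offset": [0,0,0],"roll": 0,"hand": 87},
    {"offset": [0,0,-30],"roll": 0,"hand": 87},
    {"offset": [0,0,-70],"roll": 0,"hand": 87},
    {"offset": [-25,40,-75],"roll": -1.571,"hand": 20},
    {"offset": [-25,40,-75],"roll": -1.571,"hand": 20},
    {"offset": [-25,40,-75],"roll": -1.571,"hand": 20},
    {"offset": [-25,40,-75],"roll": -1.571,"hand": 20},
    {"offset": [-25,40,-75],"roll": -1.571,"hand": 20},
    {"offset": [-25,40,-75],"roll": -1.571,"hand": 20},
    {"offset": [-25,40,-75],"roll": -1.571,"hand": 20},
    {"offset": [-25,40,-75],"roll": -1.571,"hand": 20},
    {"offset": [-25,40,-75],"roll": -1.571,"hand": 20},
    {"offset": [-25,40,-75],"roll": -1.571,"hand": 20},
    {"offset": [-25,40,-75],"roll": -1.571,"hand": 20},
    {"offset": [-25,40,-75],"roll": -1.571,"hand": 20},
    {"offset": [-25,40,-75],"roll": -1.571,"hand": 20},
    {"offset": [-25,40,-50],"roll": -1.571,"hand": 20},
    {"offset": [-25,40,-30],"roll": -1.571,"hand": 20},
    {"offset": [-25,40,-25],"roll": -1.571,"hand": 20},
    {"offset": [-25,40,-25],"roll": -1.571,"hand": 20},
  ],
)

```text
clock: 7.13
tool_pos: [0.5144, 0.3241, 0.0548]
orientation: [179.9, -0.1, -90.0]
force: [-0.4, -0.5, 0.8]
opening: 0.0201
```

```bash
python3 - <<'E'
from h import *
snapw('w3')
E
```

```text
7.1333 [0.51438    0.32410638 0.05482265] [ 1.79881817e+02 -1.34567633e-01 -8.99510985e+01] [-0.37838877 -0.49259843  0.76120222] 0.02014835352591786
```

View pics/w3.png

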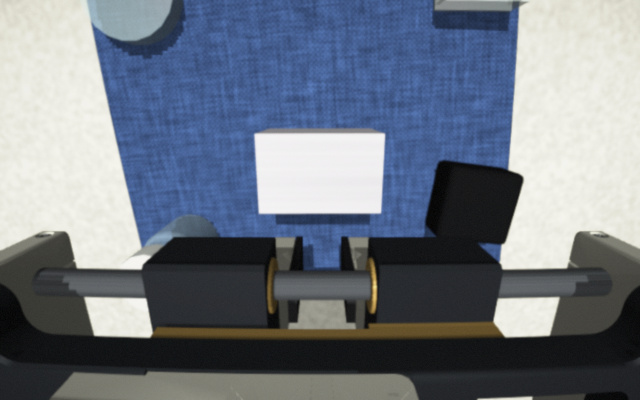

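The block sits square at (320,170), centred on the push line, with the fingertips just behind it. Now I push at the top edge to tip it.

jog_arm(
  motion=[
    {"offset": [5,0,0],"roll": 0,"hand": 20},
    {"offset": [9,0,0],"roll": 0,"hand": 20},
    {"offset": [13,0,0],"roll": 0,"hand": 20},
    {"offset": [17,0,0],"roll": 0,"hand": 20},
    {"offset": [21,0,0],"roll": 0,"hand": 20},
    {"offset": [25,0,0],"roll": 0,"hand": 20},
    {"offset": [29,0,0],"roll": 0,"hand": 20},
    {"offset": [33,0,0],"roll": 0,"hand": 20},
    {"offset": [36,0,0],"roll": 0,"hand": 20},
    {"offset": [36,0,0],"roll": 0,"hand": 20},
  ],
)

```text
clock: 8.02
tool_pos: [0.5151, 0.2882, 0.0563]
orientation: [180.0, -0.0, -90.0]
force: [-0.5, 0.3, -0.3]
opening: 0.0199
```

```bash
python3 - <<'E'
from h import *
from plant import cams
snapw('w4')
s=cams.snapshot("side"); i=s["img"][:,:,::-1]; cv2.imwrite("pics/s4.png",i)
a=np.hstack([cv2.resize(i[60:260,180:380],(400,400)),cv2.resize(cv2.imread("pics/w4.png")[80:280,220:420],(400,400))]); cv2.imwrite("pics/c4.png",a)
E
```

```text
8.0167 [0.51506462 0.28824187 0.05625071] [ 1.79988618e+02 -9.80546112e-03 -8.99699087e+01] [-0.51195759  0.27066728 -0.31698967] 0.01987410712909147
```

View pics/c4.png

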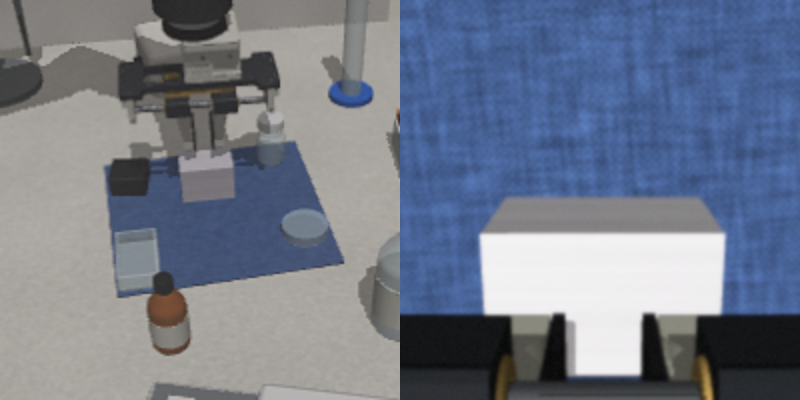

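```bash
python3 - <<'E'
from h import *
np.set_printoptions(precision=4,suppress=True)
print(bp("side",[(271.5,160),(297,157.5)],.004))
d=np.load("side.npz");M=np.linalg.inv(d["cam_to_world"])
def pr(P): return cv2.projectPoints(np.array(P,float),M[:3,:3],M[:3,3],d["K"],d["D"])[0][:,0]
for n,y0,y1,h in [("unmoved",.263,.308,.05),("slid",.234,.279,.05),("rolled",.213,.263,.045)]:
    q=pr([(x,y,z) for x in(.48,.55) for y in(y0,y1) for z in(.004,.004+h)]); print(n); print(np.round((q-[180,60])*2))
i=cv2.imread("pics/s4.png"); w=cv2.imread("pics/w4.png")
cv2.imwrite("pics/c4b.png",np.hstack([cv2.resize(i[115:175,255:315],(400,400),interpolation=2),cv2.resize(w[170:290,260:380],(400,400),interpolation=2)]))
E
```

```text
[[0.4816 0.2662 0.004 ]
 [0.5507 0.2668 0.004 ]]
unmoved
[[182. 202.]
 [179. 171.]
 [180. 181.]
 [177. 151.]
 [234. 197.]
 [232. 166.]
 [230. 177.]
 [229. 147.]]
slid
[[183. 215.]
 [180. 185.]
 [181. 194.]
 [178. 164.]
 [236. 210.]
 [235. 180.]
 [233. 190.]
 [231. 159.]]
rolled
[[184. 225.]
 [181. 198.]
 [182. 202.]
 [179. 174.]
 [238. 220.]
 [236. 193.]
 [234. 197.]
 [232. 170.]]
```

View pics/c4b.png

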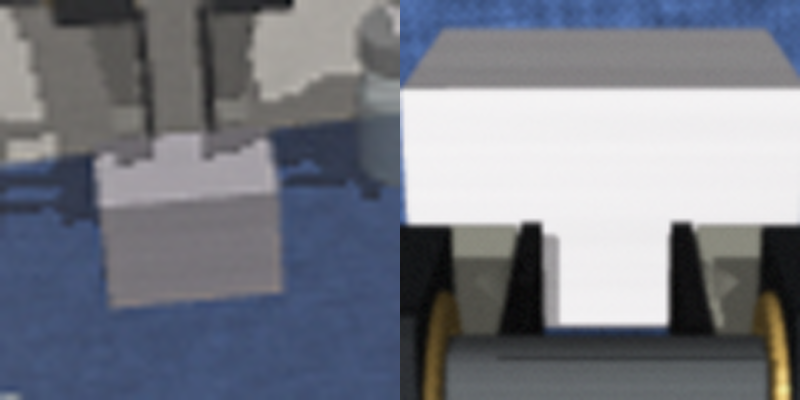

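The zoom shows the block unmoved, with its front bottom edge still at y≈0.266. It is level, and the fingertips now stand over its top face at (130,155) in the left half. The tips must have passed over it, so they sit higher than I reckoned. I'll feel down to find the tip height.

jog_arm(
  motion=[
    {"offset": [0,0,1],"roll": 0,"hand": 20},
    {"offset": [0,0,2],"roll": 0,"hand": 20},
    {"offset": [0,0,3],"roll": 0,"hand": 20},
    {"offset": [0,0,3],"roll": 0,"hand": 20},
  ],
)

```text
clock: 8.45
tool_pos: [0.515, 0.2889, 0.0529]
orientation: [180.0, -0.0, -89.9]
force: [0.5, 0.1, -0.6]
opening: 0.0201
```

jog_arm(
  motion=[
    {"offset": [0,0,1],"roll": 0,"hand": 20},
    {"offset": [0,0,2],"roll": 0,"hand": 20},
    {"offset": [0,0,3],"roll": 0,"hand": 20},
    {"offset": [0,0,4],"roll": 0,"hand": 20},
    {"offset": [0,0,4],"roll": 0,"hand": 20},
  ],
)

```text
clock: 8.87
tool_pos: [0.515, 0.2888, 0.049]
orientation: [180.0, -0.0, -89.9]
force: [0.8, -0.7, 0.5]
opening: 0.0199
```

```bash
python3 - <<'E'
from h import *
from plant import cams
snapw('w5')
s=cams.snapshot("side"); i=s["img"][:,:,::-1]; cv2.imwrite("pics/s5.png",i); w=cv2.imread("pics/w5.png")
cv2.imwrite("pics/c5.png",np.hstack([cv2.resize(i[95:185,240:330],(400,400),interpolation=2),cv2.resize(w[170:290,260:380],(400,400),interpolation=2)]))
E
```

```text
8.8667 [0.51501798 0.28883738 0.04899574] [ 1.79984003e+02 -1.24741257e-02 -8.99471570e+01] [ 0.76701514 -0.66425876  0.49867392] 0.019907998829382618
```

View pics/c5.png

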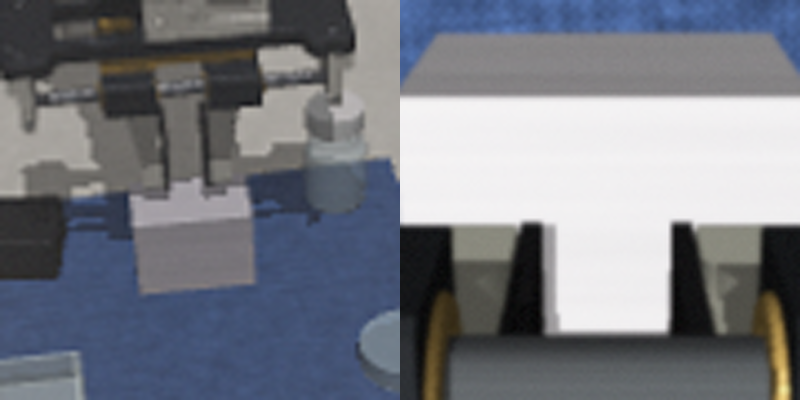

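The fingertips appear at the same place in the wrist picture, row ≈237 of the full frame. That puts them about 15 mm behind the TCP, not 11 mm ahead of it, and they still hover over the block top. I'll confirm by touch.

jog_arm(
  motion=[
    {"offset": [0,0,3],"roll": 0,"hand": 20},
    {"offset": [0,0,6],"roll": 0,"hand": 20},
    {"offset": [0,0,7],"roll": 0,"hand": 20},
    {"offset": [0,0,8],"roll": 0,"hand": 20},
    {"offset": [0,0,9],"roll": 0,"hand": 20},
    {"offset": [0,0,10],"roll": 0,"hand": 20},
    {"offset": [0,0,11],"roll": 0,"hand": 20},
    {"offset": [0,0,11],"roll": 0,"hand": 20},
  ],
)

```text
clock: 9.63
tool_pos: [0.5151, 0.289, 0.0382]
orientation: [180.0, -0.0, -89.9]
force: [-0.1, -0.4, 0.2]
opening: 0.0198
```

jog_arm(
  motion=[
    {"offset": [0,0,1],"roll": 0,"hand": 20},
    {"offset": [0,0,2],"roll": 0,"hand": 20},
    {"offset": [0,0,3],"roll": 0,"hand": 20},
    {"offset": [0,0,3.5],"roll": 0,"hand": 20},
    {"offset": [0,0,3.5],"roll": 0,"hand": 20},
  ],
)

```text
clock: 10.05
tool_pos: [0.5153, 0.2891, 0.0379]
orientation: [-179.9, 0.0, -89.9]
force: [-10.8, -3.1, 27.8]
opening: 0.0198
```

Contact came at TCP z≈0.038 against a block top at 0.054. The real fingertips are therefore about 16 mm behind the reported TCP, with a stiffness of about 8.5 N/mm. Now I push again with the tips 8 mm below the block's top edge.

jog_arm(
  motion=[
    {"offset": [0,0,-15],"roll": 0,"hand": 20},
    {"offset": [-20,0,-15],"roll": 0,"hand": 20},
    {"offset": [-38,0,-15],"roll": 0,"hand": 20},
    {"offset": [-38,0,-15],"roll": 0,"hand": 20},
    {"offset": [-38,0,5],"roll": 0,"hand": 20},
    {"offset": [-38,0,5],"roll": 0,"hand": 20},
    {"offset": [-34,0,5],"roll": 0,"hand": 20},
    {"offset": [-30,0,5],"roll": 0,"hand": 20},
    {"offset": [-26,0,5],"roll": 0,"hand": 20},
    {"offset": [-22,0,5],"roll": 0,"hand": 20},
    {"offset": [-18,0,5],"roll": 0,"hand": 20},
    {"offset": [-14,0,5],"roll": 0,"hand": 20},
    {"offset": [-14,0,5],"roll": 0,"hand": 20},
  ],
)

```text
clock: 11.13
tool_pos: [0.5154, 0.3023, 0.0303]
orientation: [-180.0, 0.0, -90.0]
force: [0.2, 1.8, 0.1]
opening: 0.02
```

```bash
python3 - <<'E'
from h import *
from plant import cams
snapw('w6')
s=cams.snapshot("side"); i=s["img"][:,:,::-1]; cv2.imwrite("pics/s6.png",i); w=cv2.imread("pics/w6.png")
cv2.imwrite("pics/c6.png",np.hstack([cv2.resize(i[95:185,240:330],(400,400),interpolation=2),cv2.resize(w[110:270,240:400],(400,400),interpolation=2)]))
E
```

```text
11.1333 [0.51537048 0.30232206 0.0302654 ] [-1.79966952e+02  3.14414192e-02 -8.99698440e+01] [0.22610719 1.83375189 0.07979938] 0.019953047957826518
```

View pics/c6.png

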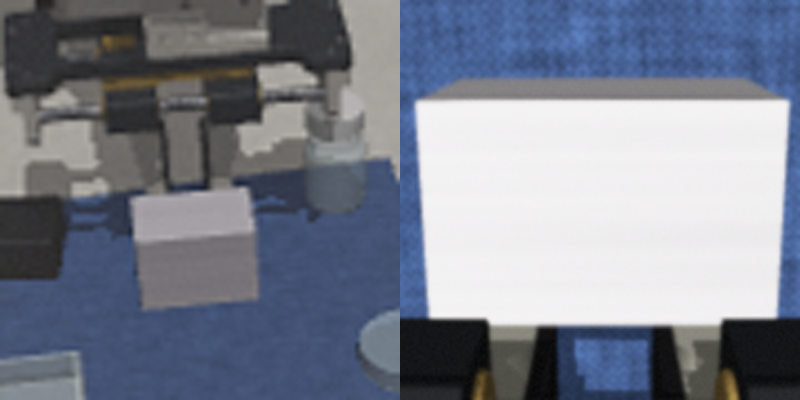

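The push slid the block about 15 mm at roughly 1.8 N, so μ on the mat is about 0.4, too little to tip it freely. Instead I'll tip it against the 4 mm step of the mat's edge. The fingers will straddle the block, and the step will hold its lower edge. I regrip it now and get the mat's edge line by script.

jog_arm(
  motion=[
    {"offset": [-3,0,-20],"roll": 0,"hand": 20},
    {"offset": [0,0,-50],"roll": 0.1,"hand": 87},
    {"offset": [32,0,-50],"roll": 1.571,"hand": 87},
    {"offset": [32,0,-50],"roll": 1.571,"hand": 87},
    {"offset": [32,0,-50],"roll": 1.571,"hand": 87},
    {"offset": [32,0,-50],"roll": 1.571,"hand": 87},
    {"offset": [32,0,-50],"roll": 1.571,"hand": 87},
    {"offset": [32,0,-50],"roll": 1.571,"hand": 87},
    {"offset": [32,0,-50],"roll": 1.571,"hand": 87},
    {"offset": [32,0,-50],"roll": 1.571,"hand": 87},
    {"offset": [32,0,-50],"roll": 1.571,"hand": 87},
    {"offset": [32,0,-50],"roll": 1.571,"hand": 87},
    {"offset": [32,0,-50],"roll": 1.571,"hand": 87},
    {"offset": [32,0,-50],"roll": 1.571,"hand": 87},
    {"offset": [32,0,-50],"roll": 1.571,"hand": 87},
    {"offset": [32,0,-30],"roll": 1.571,"hand": 87},
    {"offset": [32,0,-10],"roll": 1.571,"hand": 87},
    {"offset": [32,0,5],"roll": 1.571,"hand": 87},
    {"offset": [32,0,12],"roll": 1.571,"hand": 87},
    {"offset": [32,0,12],"roll": 1.571,"hand": 87},
  ],
)

```text
clock: 12.9
tool_pos: [0.514, 0.2696, 0.0159]
orientation: [-179.8, -0.2, -179.8]
force: [-0.1, -0.6, -0.0]
opening: 0.087
```

```bash
python3 - <<'E'
from h import *
from plant import cams,ctrl
t=cv2.imread("pics/top0.png").astype(int)
m=(t[:,:,0]-t[:,:,2]>30)&(t[:,:,0]<140)
pts=[]
for v in range(165,235,3):
    r=np.where(m[v,265:300])[0]
    if len(r): pts.append((265+r.max()+.5+.0,v))
P=bp("top",pts,.004); c=np.polyfit(P[:,0],P[:,1],1); print("edge y=",c, "at .545:",np.polyval(c,.545),"resid",np.abs(np.polyval(c,P[:,0])-P[:,1]).max())
np.save("edge.npy",c)
s=cams.snapshot("top"); i=s["img"][:,:,::-1]; cv2.imwrite("pics/t7.png",i)
E
```

```text
edge y= [0.07141601 0.06704155] at .545: 0.10596327295442204 resid 0.0015961740903725208
```

jog_arm(
  motion=[
    {"offset": [0,0,0],"roll": 0,"hand": 0},
    {"offset": [0,0,0],"roll": 0,"hand": 0},
    {"offset": [0,0,0],"roll": 0,"hand": 0},
    {"offset": [0,0,0],"roll": 0,"hand": 0},
    {"offset": [0,0,0],"roll": 0,"hand": 0},
    {"offset": [0,0,0],"roll": 0,"hand": 0},
    {"offset": [0,0,0],"roll": 0,"hand": 0},
    {"offset": [0,0,0],"roll": 0,"hand": 0},
    {"offset": [0,0,-20],"roll": 0,"hand": 0},
    {"offset": [0,0,-40],"roll": 0,"hand": 0},
    {"offset": [-5,-30,-40],"roll": -0.07,"hand": 0},
    {"offset": [-10,-60,-40],"roll": -0.07,"hand": 0},
    {"offset": [-15,-90,-40],"roll": -0.07,"hand": 0},
    {"offset": [-20,-120,-40],"roll": -0.07,"hand": 0},
    {"offset": [-25,-150,-40],"roll": -0.07,"hand": 0},
    {"offset": [-30,-175,-40],"roll": -0.07,"hand": 0},
    {"offset": [-30,-189,-40],"roll": -0.07,"hand": 0},
    {"offset": [-30,-189,-40],"roll": -0.07,"hand": 0},
    {"offset": [-30,-189,-40],"roll": -0.07,"hand": 0},
  ],
)

```text
clock: 14.53
tool_pos: [0.5448, 0.0812, 0.0572]
orientation: [-180.0, -0.1, -176.1]
force: [-0.5, 0.3, -3.6]
opening: 0.0448
```

jog_arm(
  motion=[
    {"offset": [0,0,15],"roll": 0,"hand": 0},
    {"offset": [0,0,30],"roll": 0,"hand": 0},
    {"offset": [0,0,38],"roll": 0,"hand": 0},
    {"offset": [0,0,42],"roll": 0,"hand": 0},
    {"offset": [0,0,44],"roll": 0,"hand": 0},
    {"offset": [0,0,44],"roll": 0,"hand": 0},
  ],
)

```text
clock: 15.03
tool_pos: [0.5452, 0.0826, 0.0142]
orientation: [-180.0, -0.0, -175.9]
force: [0.6, -0.3, -4.2]
opening: 0.0448
```

jog_arm(
  motion=[
    {"offset": [0,0,1.5],"roll": 0,"hand": 0},
    {"offset": [0,0,2.5],"roll": 0,"hand": 0},
    {"offset": [0,0,2.5],"roll": 0,"hand": 87},
    {"offset": [0,0,2.5],"roll": 0,"hand": 87},
    {"offset": [0,0,2.5],"roll": 0,"hand": 87},
    {"offset": [0,0,2.5],"roll": 0,"hand": 87},
    {"offset": [0,0,-10],"roll": 0,"hand": 87},
    {"offset": [0,0,-14],"roll": 0,"hand": 87},
    {"offset": [0,0,-14],"roll": 0,"hand": 87},
    {"offset": [0,10,-14],"roll": 0,"hand": 87},
    {"offset": [0,15,-14],"roll": 0,"hand": 87},
    {"offset": [0,19,-14],"roll": 0,"hand": 87},
    {"offset": [0,22,-14],"roll": 0,"hand": 87},
    {"offset": [0,25,-14],"roll": 0,"hand": 87},
    {"offset": [0,27,-14],"roll": 0,"hand": 87},
    {"offset": [0,29,-14],"roll": 0,"hand": 87},
    {"offset": [0,31,-14],"roll": 0,"hand": 87},
    {"offset": [0,33,-14],"roll": 0,"hand": 87},
    {"offset": [0,35,-14],"roll": 0,"hand": 87},
  ],
)

```text
clock: 16.62
tool_pos: [0.5431, 0.1129, 0.0298]
orientation: [-179.6, -0.1, -175.8]
force: [0.9, -26.3, 28.4]
opening: 0.0872
```

```bash
python3 - <<'E'
from h import *
from plant import cams,ctrl
snapw('w7')
s=cams.snapshot("side"); i=s["img"][:,:,::-1]; cv2.imwrite("pics/s7.png",i)
d=np.load("side.npz");M=np.linalg.inv(d["cam_to_world"])
def pr(P): return cv2.projectPoints(np.array(P,float),M[:3,:3],M[:3,3],d["K"],d["D"])[0][:,0]
print(pr([(.545,.06,0),(.545,.06,.05),(.545,.105,.05),(.545,.105,0)]))
E
```

```text
16.6167 [0.54313692 0.11289297 0.02977114] [-1.79646967e+02 -6.58803190e-02 -1.75839870e+02] [  0.88140532 -26.33097612  28.35970422] 0.08723718347770795
[[303.79161074 212.87624211]
 [303.13767522 197.46706963]
 [300.93327338 184.36115545]
 [301.64412684 199.74426459]]
```

The push now works against the step, with the block held at its lower edge. But the pad grips the rear face, which pulls the finger up (26 N back, 28 N up). So I follow the arc about the lower edge, moving forward and up together.

jog_arm(
  motion=[
    {"offset": [0,-3,-5],"roll": 0,"hand": 87},
    {"offset": [0,-1,-7],"roll": 0,"hand": 87},
    {"offset": [0,3.5,-10],"roll": 0,"hand": 87},
    {"offset": [0,8,-13],"roll": 0,"hand": 87},
    {"offset": [0,13,-15],"roll": 0,"hand": 87},
    {"offset": [0,18,-17],"roll": 0,"hand": 87},
    {"offset": [0,23,-18],"roll": 0,"hand": 87},
    {"offset": [0,28,-19],"roll": 0,"hand": 87},
    {"offset": [0,34,-19.5],"roll": 0,"hand": 87},
    {"offset": [0,39,-19.5],"roll": 0,"hand": 87},
    {"offset": [0,45,-19],"roll": 0,"hand": 87},
    {"offset": [0,50,-18],"roll": 0,"hand": 87},
    {"offset": [0,50,-18],"roll": 0,"hand": 87},
  ],
)

```text
clock: 17.8
tool_pos: [0.5392, 0.1677, 0.0454]
orientation: [-180.0, -0.0, -175.9]
force: [-0.2, -0.8, -0.4]
opening: 0.0871
```

```bash
python3 - <<'E'
from h import *
from plant import cams,ctrl
snapw('w8')
s=cams.snapshot("side"); i=s["img"][:,:,::-1]; cv2.imwrite("pics/s8.png",i); w=cv2.imread("pics/w8.png")
t=cams.snapshot("top")["img"][:,:,::-1]; cv2.imwrite("pics/t8.png",t)
cv2.imwrite("pics/c8.png",np.hstack([cv2.resize(i[140:240,250:350],(400,400),interpolation=2),cv2.resize(w[60:260,220:420],(400,400),interpolation=2)]))
E
```

```text
17.8 [0.53919175 0.16773214 0.04538492] [-1.79998387e+02 -1.04577339e-02 -1.75900920e+02] [-0.18694126 -0.81211532 -0.40512635] 0.0870758614229199
```

View pics/c8.png

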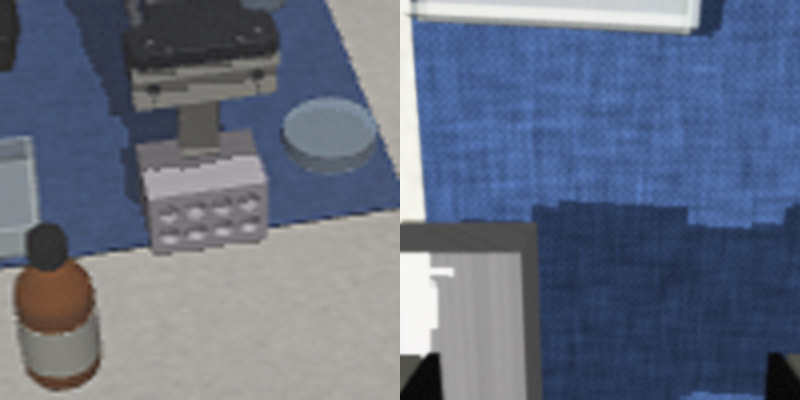

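The block has made its first quarter turn. In the side view the 2×4 holes now face -y, at (290..317, 190..202), and the block lies on the mat edge. It needs one more roll the same way. I get its pose from the hole-face corners.

```bash
python3 - <<'E'
from h import *
np.set_printoptions(precision=4,suppress=True)
f=lambda x,y:(250+x/4,140+y/4)
print("bottom edge",bp("side",[f(153,251),f(268,239)],.002))
print("top front",bp("side",[f(146,199),f(267,180)],.049))
print("top rear",bp("side",[f(138,147),f(253,132)],.049))
# wrist crop: scale 2, offset 220,60
g=lambda x,y:(220+(x-400)/2,60+y/2)
print("wrist tray-side end top edge",bp("wrist",[g(525,250),g(525,390)],.049), "base",bp("wrist",[g(537,224),g(540,390)],.004))
print(np.polyval(np.load("edge.npy"),.545))
E
```

```text
bottom edge [[0.5118 0.0973 0.002 ]
 [0.5816 0.0975 0.002 ]]
top front [[0.51   0.0924 0.049 ]
 [0.5815 0.0985 0.049 ]]
top rear [[0.5092 0.1391 0.049 ]
 [0.5791 0.1428 0.049 ]]
wrist tray-side end top edge [[0.5067 0.1425 0.049 ]
 [0.5486 0.1441 0.049 ]] base [[0.5082 0.1413 0.004 ]
 [0.5702 0.1451 0.004 ]]
0.10596327295442204
```

jog_arm(
  motion=[
    {"offset": [-2.5,-25,-8],"roll": 0,"hand": 87},
    {"offset": [-2.5,-49,-8],"roll": 0,"hand": 87},
    {"offset": [-2.5,-49,-8],"roll": 0,"hand": 87},
    {"offset": [-2.5,-49,10],"roll": 0,"hand": 87},
    {"offset": [-2.5,-49,22],"roll": 0,"hand": 87},
    {"offset": [-2.5,-49,27],"roll": 0,"hand": 87},
    {"offset": [-2.5,-49,27],"roll": 0,"hand": 87},
    {"offset": [-2.5,-49,27],"roll": 0,"hand": 0},
    {"offset": [-2.5,-49,27],"roll": 0,"hand": 0},
    {"offset": [-2.5,-49,27],"roll": 0,"hand": 0},
    {"offset": [-2.5,-49,27],"roll": 0,"hand": 0},
    {"offset": [-2.5,-49,27],"roll": 0,"hand": 0},
    {"offset": [-2.5,-49,27],"roll": 0,"hand": 0},
    {"offset": [-2.5,-49,27],"roll": 0,"hand": 0},
    {"offset": [-2.5,-49,27],"roll": 0,"hand": 0},
  ],
)

```text
clock: 19.2
tool_pos: [0.5457, 0.1186, 0.0192]
orientation: [180.0, 0.1, -175.9]
force: [-1.0, 3.0, 3.5]
opening: 0.0499
```

jog_arm(
  motion=[
    {"offset": [0,0,-10],"roll": 0,"hand": 0},
    {"offset": [0,0,-20],"roll": 0,"hand": 0},
    {"offset": [0,-15,-20],"roll": 0,"hand": 0},
    {"offset": [0,-30,-20],"roll": 0,"hand": 0},
    {"offset": [0,-40,-20],"roll": 0,"hand": 0},
    {"offset": [0,-40,-20],"roll": 0,"hand": 0},
    {"offset": [0,-40,-20],"roll": 0,"hand": 0},
  ],
)

```text
clock: 19.78
tool_pos: [0.5479, 0.0775, 0.039]
orientation: [-180.0, -0.0, -176.0]
force: [0.6, -0.5, -3.5]
opening: 0.0496
```

jog_arm(
  motion=[
    {"offset": [0,0,10],"roll": 0,"hand": 0},
    {"offset": [0,0,18],"roll": 0,"hand": 0},
    {"offset": [0,0,22],"roll": 0,"hand": 0},
    {"offset": [0,0,24],"roll": 0,"hand": 0},
    {"offset": [0,0,25],"roll": 0,"hand": 0},
    {"offset": [0,0,25],"roll": 0,"hand": 0},
  ],
)

```text
clock: 20.28
tool_pos: [0.5472, 0.0783, 0.0149]
orientation: [-180.0, -0.1, -175.9]
force: [-11.2, -0.1, 18.6]
opening: 0.05
```

jog_arm(
  motion=[
    {"offset": [0,0,-1],"roll": 0,"hand": 0},
    {"offset": [0,0,-1],"roll": 0,"hand": 87},
    {"offset": [0,0,-1],"roll": 0,"hand": 87},
    {"offset": [0,0,-1],"roll": 0,"hand": 87},
    {"offset": [0,0,-1],"roll": 0,"hand": 87},
    {"offset": [0,0,-10],"roll": 0,"hand": 87},
    {"offset": [0,15,-10],"roll": 0,"hand": 87},
    {"offset": [0,20,-10],"roll": 0,"hand": 87},
    {"offset": [0,24,-10],"roll": 0,"hand": 87},
    {"offset": [0,27.5,-14],"roll": 0,"hand": 87},
    {"offset": [0,31.5,-18],"roll": 0,"hand": 87},
    {"offset": [0,36,-21.5],"roll": 0,"hand": 87},
    {"offset": [0,40.5,-24.5],"roll": 0,"hand": 87},
    {"offset": [0,45,-27.5],"roll": 0,"hand": 87},
    {"offset": [0,50,-30],"roll": 0,"hand": 87},
    {"offset": [0,55.5,-31.5],"roll": 0,"hand": 87},
    {"offset": [0,61,-33],"roll": 0,"hand": 87},
    {"offset": [0,66,-34],"roll": 0,"hand": 87},
    {"offset": [0,72,-34.5],"roll": 0,"hand": 87},
    {"offset": [0,77,-34.5],"roll": 0,"hand": 87},
  ],
)

```text
clock: 21.95
tool_pos: [0.5424, 0.1556, 0.0481]
orientation: [180.0, -0.0, -175.9]
force: [-0.3, 0.5, -0.2]
opening: 0.0868
```

```bash
python3 - <<'E'
from h import *
from plant import cams,ctrl
snapw('w9')
s=cams.snapshot("side"); i=s["img"][:,:,::-1]; cv2.imwrite("pics/s9.png",i)
g=cv2.cvtColor(np.ascontiguousarray(i),6)
# ascii view of the block region
sub=cv2.resize(g[165:215,275:335],(60,50)); 
for r in sub[::2]: print("".join(" .:-=+*#%@"[min(9,int(v)//24)] for v in r))
E
```

```text
21.95 [0.54239646 0.15560729 0.04814613] [ 1.79983212e+02 -1.35952971e-02 -1.75948759e+02] [-0.33386469  0.53297735 -0.19432654] 0.08682463737919478
--::::::::----::-=+++++++++++++++++++++++====------=++++++++
---:::::::+++++==++++++++++====-----------------++++++++++++
---:::::::-++==--:::::------------------------=+++++++++++++
-------:::::::::::::::------------------------++++++++++++++
-------:::::::::::::::---------::---===------:++++++++++++++
--------::::::::::::-:----------====+=+------::=++++++++++++
--------:-==========+-----------=----===----------++++++++++
-------::-==========-----=++++++=----++=---------------=====
------::::==------=-----------=**#######*--------------=====
-------:::-==----+####+==*########*+==*##=--------------====
-------:::-####**####++=+*#+=---*#=----*#*------------------
--------:::*#*=---=#+----=#*=-==*##****###=-----------------
--------:::=##+===+##****#############***+=-----------------
---------:::###########*****+++====-------------------------
----------::=+*+++====--------------------------------------
-------------------------------------------------::-==+*####
-----------:--------=--------------------=*###############**
-----------:-----------------------------+*****##**###******
--------:::------------------=+*#########*********#*#**###*#
=+*#########+=--=+**#######*####***##**###**#***####********
*##########*########**######***#***#****#***####*******###*#
**###****####*****##***###***#******###*#######*#*######****
#*****#############***##*#*####*#*#####****###***#*******###
*###**#**#**********#######*******#*####*#****####****###**#
#*##**#**###########**********#######*####****######*****##*
```

```bash
python3 - <<'E'
from h import *
np.set_printoptions(precision=4,suppress=True)
i=cv2.imread("pics/s9.png"); g=cv2.cvtColor(i,6)
print(bp("side",[(287,192.5),(316.5,189)],.054)); print(bp("side",[(287.5,204),(317,200.5)],.004))
sub=g[165:210,280:325]
for r,row in zip(range(165,210),sub): print(r,"".join("%4d"%v for v in row[::2]))
E
```

```text
[[0.5101 0.0775 0.054 ]
 [0.5783 0.0794 0.054 ]]
[[0.5095 0.0912 0.004 ]
 [0.581  0.0928 0.004 ]]
165   59  55  56  87  79  60 117 121 121 122 121 123 121 123 123 123 124 125 116 103  84  80  76
166   58  57  67 122 122  99 124 120 121 122 121 122 123 124 123 103 102  79  76  80  82  81 101
167   57  56  55 128 121 100 121 122 124 124 123 116 104  89  81  80  80  76  78  82  82  89 138
168   55  57  57 120 123  99 126 123  97  96  84  84  83  78  81  82  80  80  81  82  82 132 130
169   58  58  59 129 111  76  70  58  67  84  82  83  85  80  85  80  82  81  83  86  83 136 127
170   58  58  61  61  59  57  58  56  67  84  85  85  85  83  86  81  80  80  81  82  82 127 125
171   83  64  62  59  57  61  56  57  67  87  84  85  86  73  86  86  88  82  82  84  94 127 124
172   80  65  58  62  61  60  58  54  59  86  86  85  86  71  84  83  80  80  85  82  61 127 126
173   83  65  59  61  61  60  60  59  63  87  87  87  85  71  84  95 107  84  87  82  62 128 125
174   86  86  61  59  55  56  57  58  68  86  85  86  85  90 116 120 122  87  85  80  62 124 125
175   83  82  56  56  55  54  57
[... 2662 characters left out ...]
8 168 166 168 168 168
203  174 168 169 173  97  92 127 163 171 172 171 167 169 168 167 168 167 168 168 165 167 167 168
204  169 170 172 170 174 172 173 169 167 170 169 167 167 170 166 170 169 170 169 169 171 168 166
205  169 172 172 167 171 171 172 169 165 172 168 168 167 168 167 171 167 167 167 166 170 170 165
206  170 167 170 167 170 164 167 168 166 172 164 164 170 166 167 169 166 163 168 168 169 169 165
207  166 166 170 170 167 164 164 168 167 169 170 164 168 165 163 167 168 167 170 169 170 167 166
208  169 169 171 172 168 167 172 167 167 168 173 170 168 166 165 170 168 170 172 169 170 169 169
209  167 172 173 172 171 173 173 166 167 170 168 168 171 167 167 168 168 167 166 168 169 167 169
```

Mid-roll: the lower face shows only 11 px of height where an upright block would show 15.5, so it is still tilting past the balance. I let time pass and push a little further.

jog_arm(
  motion=[
    {"offset": [0,6,1],"roll": 0,"hand": 87},
    {"offset": [0,12,3],"roll": 0,"hand": 87},
    {"offset": [0,12,3],"roll": 0,"hand": 87},
    {"offset": [0,12,-10],"roll": 0,"hand": 87},
    {"offset": [0,-20,-20],"roll": 0,"hand": 87},
    {"offset": [0,-40,-20],"roll": 0,"hand": 87},
    {"offset": [0,-40,-20],"roll": 0,"hand": 87},
  ],
)

```text
clock: 22.63
tool_pos: [0.5452, 0.1127, 0.0686]
orientation: [-180.0, -0.0, -176.0]
force: [-0.0, 0.8, 0.4]
opening: 0.0869
```

```bash
python3 - <<'E'
from h import *
from plant import cams,ctrl
snapw('w10')
s=cams.snapshot("side"); i=s["img"][:,:,::-1]; cv2.imwrite("pics/s10.png",i); g=cv2.cvtColor(np.ascontiguousarray(i),6)
for r in range(165,210): print(r,"".join("%4d"%v for v in g[r,280:325:2]))
E
```

```text
22.6333 [0.54515049 0.11270409 0.06855785] [-1.79997017e+02 -1.37231806e-02 -1.76030513e+02] [-0.01324132  0.79181065  0.4058634 ] 0.08689803052510726
165   57  55  56  44 108  81  89  87  89  87 113 125 124 125 110 108  93  89  88  81  51  67  87
166   57  60  58  44 121 124 124 126 125 127 117 106 100  89  88  87  88  88  88  73  63 118 124
167   56  56  57  51 120 124 123 110 104  89  86  87  86  87  85  87  87  86  87  96  82 126 124
168   57  57  60  48 105  95  73  74  89  88  87 104 121 123 123 124 122 122 125 123 101 123 124
169   57  59  61  56  92  87  48  45  87  85  84 103 121 120 123 121 122 122 123 124 101 122 123
170   59  60  59  54 111 125  62  81 124 123 122 121 122 121 120 122 122 123 123 124 105 122 124
171   57  57  61  56 117 123  98 121 122 122 121 122 122 123 123 122 122 122 103  98  94 128 127
172   59  59  60  58 121 121 123 117 121 121 122 121 124 125 116 114 139  77  82  83  60 127 125
173   58  59  57  58 115 121 122 118 122 122 120 105  94  85  83 106 147  77  85  81  62 128 125
174   65  59  56  54 115 122 123 116 117  98  84  85  83  84  85  99 169  79
[... 2715 characters left out ...]
7 169 168 169 168 169
203  175 169 170 173 125 106 165 168 168 169 168 167 169 167 166 169 168 168 168 166 168 168 170
204  170 171 172 171 174 172 173 169 165 170 169 167 169 169 167 170 169 171 168 169 172 168 168
205  170 172 172 167 171 171 173 169 166 172 167 170 167 168 167 170 167 168 168 167 171 169 166
206  170 167 170 168 171 166 168 168 167 172 163 166 170 166 168 170 167 164 168 169 170 170 165
207  167 166 170 171 168 166 165 169 166 169 170 165 168 166 163 168 169 168 171 170 169 168 167
208  167 170 172 171 169 169 172 169 168 170 175 171 168 168 166 171 169 170 172 170 171 168 170
209  168 171 174 173 172 172 174 167 168 170 168 169 172 168 168 169 169 168 166 167 169 168 169
```

The 15.5 px front face at rows 187..203 shows the block is now level, with the holes on its top. If it has turned, the grip should read 45 mm.

jog_arm(
  motion=[
    {"offset": [0,4,20],"roll": 0,"hand": 87},
    {"offset": [0,4,35],"roll": 0,"hand": 87},
    {"offset": [0,4,46],"roll": 0,"hand": 87},
    {"offset": [0,4,51],"roll": 0,"hand": 87},
    {"offset": [0,4,51],"roll": 0,"hand": 87},
    {"offset": [0,4,51],"roll": 0,"hand": 0},
    {"offset": [0,4,51],"roll": 0,"hand": 0},
    {"offset": [0,4,51],"roll": 0,"hand": 0},
    {"offset": [0,4,51],"roll": 0,"hand": 0},
    {"offset": [0,4,51],"roll": 0,"hand": 0},
    {"offset": [0,4,51],"roll": 0,"hand": 0},
    {"offset": [0,4,51],"roll": 0,"hand": 0},
    {"offset": [0,4,51],"roll": 0,"hand": 0},
    {"offset": [0,4,51],"roll": 0,"hand": 0},
  ],
)

```text
clock: 23.9
tool_pos: [0.5454, 0.1192, 0.0175]
orientation: [180.0, 0.0, -175.9]
force: [-0.3, 1.4, 3.4]
opening: 0.0453
```

jog_arm(
  motion=[
    {"offset": [0,0,-15],"roll": 0,"hand": 0},
    {"offset": [0,0,-40],"roll": 0,"hand": 0},
    {"offset": [0,0,-70],"roll": 0,"hand": 0},
    {"offset": [0,0,-100],"roll": 0,"hand": 0},
    {"offset": [0,0,-125],"roll": 0,"hand": 0},
    {"offset": [0,0,-140],"roll": 0,"hand": 0},
    {"offset": [0,0,-140],"roll": 0,"hand": 0},
    {"offset": [0,0,-140],"roll": 0,"hand": 0},
  ],
)

```text
clock: 24.57
tool_pos: [0.5447, 0.1191, 0.1568]
orientation: [180.0, -0.0, -176.0]
force: [-0.3, 0.9, -4.9]
opening: 0.0446
```

```bash
python3 - <<'E'
from h import *
from plant import cams,ctrl
snapw('w11'); o=ctrl.get_obs(); o["tool_pos"]=np.array(o["tool_pos"])
print(todelta(o,[.591,-.230,o["tool_pos"][2]]))
# pan corners refinement from side: ribbed pan corners, both cameras mean
s=cams.snapshot("side"); i=s["img"][:,:,::-1]; cv2.imwrite("pics/s11.png",i)
w=cv2.imread("pics/w11.png"); cv2.imwrite("pics/c11.png",np.hstack([cv2.resize(i[80:240,240:400],(400,400),interpolation=2),cv2.resize(w[100:300,220:420],(400,400),interpolation=2)]))
E
```

```text
24.5667 [0.54468853 0.11907446 0.15675453] [ 1.79958072e+02 -1.30414594e-02 -1.75970708e+02] [-0.30745452  0.87846235 -4.93695988] 0.04456158019642249
[-2.24016816e+01 -3.51144818e+02 -9.45731135e-04]
```

The opening reads 45 mm, so the block is turned and held. Carrying it to the pan, turned square to it.

jog_arm(
  motion=[
    {"offset": [-2,-15,0],"roll": 0.02,"hand": 0},
    {"offset": [-4,-42,0],"roll": 0.05,"hand": 0},
    {"offset": [-5,-70,0],"roll": 0.08,"hand": 0},
    {"offset": [-7,-100,0],"roll": 0.11,"hand": 0},
    {"offset": [-9,-130,0],"roll": 0.14,"hand": 0},
    {"offset": [-10,-160,0],"roll": 0.17,"hand": 0},
    {"offset": [-12,-190,0],"roll": 0.2,"hand": 0},
    {"offset": [-14,-220,0],"roll": 0.23,"hand": 0},
    {"offset": [-16,-250,0],"roll": 0.26,"hand": 0},
    {"offset": [-18,-280,0],"roll": 0.29,"hand": 0},
    {"offset": [-20,-310,0],"roll": 0.31,"hand": 0},
    {"offset": [-22,-335,0],"roll": 0.323,"hand": 0},
    {"offset": [-22,-351,0],"roll": 0.323,"hand": 0},
    {"offset": [-22,-351,15],"roll": 0.323,"hand": 0},
    {"offset": [-22,-351,30],"roll": 0.323,"hand": 0},
    {"offset": [-22,-351,42],"roll": 0.323,"hand": 0},
    {"offset": [-22,-351,50],"roll": 0.323,"hand": 0},
    {"offset": [-22,-351,54],"roll": 0.323,"hand": 0},
    {"offset": [-22,-351,54],"roll": 0.323,"hand": 0},
  ],
)

```text
clock: 26.25
tool_pos: [0.5912, -0.2291, 0.1016]
orientation: [-180.0, -0.2, 165.6]
force: [0.3, 0.3, -4.4]
opening: 0.0446
```

```bash
python3 - <<'E'
from h import *
from plant import cams,ctrl
snapw('w12')
s=cams.snapshot("side"); i=s["img"][:,:,::-1]; cv2.imwrite("pics/s12.png",i)
w=cv2.imread("pics/w12.png"); cv2.imwrite("pics/c12.png",np.hstack([cv2.resize(i[200:380,225:405],(400,400),interpolation=2),cv2.resize(w[60:300,200:440],(400,400),interpolation=2)]))
E
```

```text
26.25 [ 0.5911797  -0.22911748  0.10157161] [-1.79975778e+02 -1.58913499e-01  1.65573155e+02] [ 0.26103996  0.25230645 -4.40913927] 0.044630766240757014
```

View pics/c12.png

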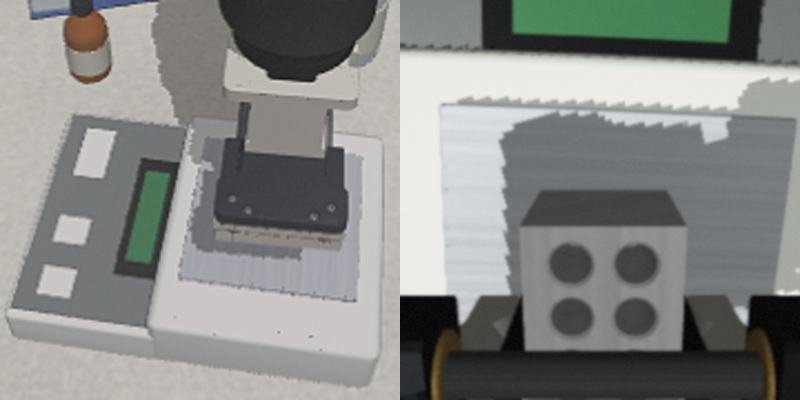

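The final picture shows the block with its holes on top, hanging nearly square over the pan. The pan's front corners are at (440,103) and (797,120) in the right half. I compute the remaining offset from them.

```bash
python3 - <<'E'
from h import *
from plant import ctrl
np.set_printoptions(precision=4,suppress=True)
g=lambda x,y:(200+(x-400)*.6,60+y*.6)
P=bp("wrist",[g(440,103),g(797,120)],.08); print(P)
e=P[1]-P[0]; n=np.linalg.norm(e[:2]); ang=np.degrees(np.arctan2(e[1],e[0])); print(n,ang)
u=e/n; back=np.array([u[1],-u[0],0]); back*=np.sign(back[0]); c=P.mean(0)+back*.065; print("pan",c)
B=bp("wrist",[g(521,226),g(685,224)],.134); print("block front top",B,B.mean(0)-0+0, np.degrees(np.arctan2(*(B[1]-B[0])[1::-1])))
print("block centre est",B.mean(0)+back*.035)
o=ctrl.get_obs(); print(todelta(o,c))
E
```

```text
[[ 0.5115 -0.2705  0.08  ]
 [ 0.5494 -0.1469  0.08  ]]
0.12926532378370517 72.9725626043476
pan [ 0.5926 -0.2278  0.08  ]
block front top [[ 0.5509 -0.2434  0.134 ]
 [ 0.5616 -0.1994  0.134 ]] [ 0.5563 -0.2214  0.134 ] 76.35114759634548
block centre est [ 0.5897 -0.2316  0.134 ]
[ 0.1002  1.63   23.5224]
```

jog_arm(
  motion=[
    {"offset": [-1,3,2],"roll": 0.03,"hand": 0},
    {"offset": [-1,3,4],"roll": 0.03,"hand": 0},
    {"offset": [-1,3,5.5],"roll": 0.03,"hand": 0},
    {"offset": [-1,3,6.5],"roll": 0.03,"hand": 0},
    {"offset": [-1,3,7.5],"roll": 0.03,"hand": 0},
    {"offset": [-1,3,8.2],"roll": 0.03,"hand": 0},
    {"offset": [-1,3,8.2],"roll": 0.03,"hand": 0},
  ],
)

```text
clock: 26.93
tool_pos: [0.5936, -0.2269, 0.095]
orientation: [-180.0, -0.0, 163.8]
force: [0.8, -0.4, -4.6]
opening: 0.0446
```

jog_arm(
  motion=[
    {"offset": [0,0,0.6],"roll": 0,"hand": 0},
    {"offset": [0,0,1.2],"roll": 0,"hand": 0},
    {"offset": [0,0,1.8],"roll": 0,"hand": 0},
    {"offset": [0,0,2.2],"roll": 0,"hand": 0},
    {"offset": [0,0,2.2],"roll": 0,"hand": 0},
  ],
)

```text
clock: 27.35
tool_pos: [0.5937, -0.2269, 0.0935]
orientation: [-180.0, 0.0, 163.8]
force: [-2.8, 2.1, 2.8]
opening: 0.0446
```

jog_arm(
  motion=[
    {"offset": [0,0,-1],"roll": 0,"hand": 0},
    {"offset": [0,0,-1],"roll": 0,"hand": 87},
    {"offset": [0,0,-1],"roll": 0,"hand": 87},
    {"offset": [0,0,-1],"roll": 0,"hand": 87},
    {"offset": [0,0,-1],"roll": 0,"hand": 87},
    {"offset": [0,0,-1],"roll": 0,"hand": 87},
    {"offset": [0,0,-1],"roll": 0,"hand": 87},
    {"offset": [0,0,-20],"roll": 0,"hand": 87},
    {"offset": [0,0,-45],"roll": 0,"hand": 87},
    {"offset": [0,0,-70],"roll": 0,"hand": 87},
    {"offset": [0,0,-80],"roll": 0,"hand": 87},
    {"offset": [0,0,-80],"roll": 0,"hand": 87},
  ],
)

```text
clock: 28.35
tool_pos: [0.5954, -0.2273, 0.1763]
orientation: [180.0, 0.3, 163.9]
force: [0.3, -0.0, 0.1]
opening: 0.087
```

```bash
python3 - <<'E'
from h import *
from plant import ctrl
np.set_printoptions(precision=4,suppress=True)
snapw('w13')
w=cv2.cvtColor(cv2.imread("pics/w13.png"),6)
# bright flat key regions: list contours in upper half with size, and world centre at .0527
m=((w>150)*255).astype(np.uint8); m[235:]=0
for c in cv2.findContours(m,1,2)[0]:
    a=cv2.contourArea(c)
    if a>150:
        r=cv2.minAreaRect(c); print(a,np.round(r[0],1),np.round(r[1],1),bp("wrist",[r[0]],.0527)[0])
o=ctrl.get_obs(); print(todelta(o,[.454,-.129,.0527-.016]))
sub=w[100:240:4,200:440:5]
for r in sub: print("".join(" .:-=+*#%@"[min(9,int(v)//26)] for v in r))
E
```

```text
28.35 [ 0.5954 -0.2273  0.1763] [179.9764   0.3161 163.8535] [ 0.2648 -0.0372  0.082 ] 0.08701277886301054
1034.5 [367.  212.5] [43. 56.] [ 0.631  -0.1927  0.0527]
1397.5 [410.6 209. ] [30.4 52. ] [ 0.6394 -0.1508  0.0527]
12464.0 [531.2 175.8] [114.3 217.7] [ 0.6392 -0.0302  0.0527]
8120.5 [523.5  38.5] [ 77. 167.] [ 0.5146 -0.0227  0.0527]
200.0 [433.6  43. ] [ 3.8 86.5] [ 0.498  -0.1003  0.0527]
897.0 [389.5   8. ] [16. 59.] [ 0.4612 -0.1307  0.0527]
377.5 [297.5   7. ] [14. 27.] [ 0.4393 -0.2046  0.0527]
377.0 [242.5   7. ] [14. 27.] [ 0.426  -0.2488  0.0527]
56553.0 [212. 117.] [234. 424.] [ 0.5034 -0.3057  0.0527]
[162.5744  54.8644 137.1418]
###%%%%%%%%%%%%%%%%%%%%%%%%#+++++++%%%%%%%%%%++=
###%%%%%%%%%%%%%%%%%%%%%%%#+++++++++*+%%%%%%%++=
###%%%%%%%%%%%%%%%%%%%%%%%++++++++++++%%%%%%#++=
###%%%%%%%%*#**##*#**#+##*++++++++++++####*++++=
###%%%%%%**************+=-------=========++++++=
###%%%%%%##########*#***=---------------=++++++=
###%%%%%%#######********+---------------=++++++=
###%%%%%%***************=---------------=++++++=
%##%%%%%%######*********+---------------=++++++=
##
[... 571 characters left out ...]
--==++++++++==
####%%%%%%********+==-:===-:-==------=-=++**+*=+
####%%%%%%********+============--------=%%%%%#==
####%%%%%%********+==:=-==---==-----++*+%%%%%#=*
####%%%%%%********+==::.==:::==-----***+%%%%%#=#
####%%%%%%*********==:::==::.==----****+%%%%%*=#
####%%%%%%*********==::-==::-==----****+%%%%%*=#
####%%%%%%*********============----+***+%%%%%*=#
####%%%%%%*********==-:===-:===----****+%%%%%+=#
####%%%%%%*********==:::==:::==----+****%%%%%+=#
####%%%%%%*********==:::=-::.==---=****+%%%%%==#
####%%%%%%*********==:::==:::===********%%%%%==#
%###%%%%%%*********===========+********+%%%%#=+#
##%##%%%%%#*********+*+#*#++###********#%%%%#=##
##*####=#%#********%#:::##::=##*********%=*#****
```

Block stands on the pan, released, with all 2×4 holes visible. From here the tare key reads about (0.455,-0.129), in agreement with the earlier estimate. Moving over it with the fingers closed.

jog_arm(
  motion=[
    {"offset": [40,14,0],"roll": 0,"hand": 0},
    {"offset": [70,24,0],"roll": 0,"hand": 0},
    {"offset": [100,34,0],"roll": 0,"hand": 0},
    {"offset": [130,44,0],"roll": 0,"hand": 0},
    {"offset": [162,55,0],"roll": 0,"hand": 0},
    {"offset": [162,55,0],"roll": 0,"hand": 0},
    {"offset": [162,55,30],"roll": 0,"hand": 0},
    {"offset": [162,55,60],"roll": 0,"hand": 0},
    {"offset": [162,55,85],"roll": 0,"hand": 0},
    {"offset": [162,55,105],"roll": 0,"hand": 0},
    {"offset": [162,55,115],"roll": 0,"hand": 0},
    {"offset": [162,55,120],"roll": 0,"hand": 0},
    {"offset": [162,55,120],"roll": 0,"hand": 0},
    {"offset": [162,55,120],"roll": 0,"hand": 0},
    {"offset": [162,55,120],"roll": 0,"hand": 0},
  ],
)

```text
clock: 29.65
tool_pos: [0.4539, -0.1289, 0.0535]
orientation: [180.0, 0.1, 163.8]
force: [0.6, -0.7, 0.3]
opening: 0.0005
```

```bash
python3 - <<'E'
from h import *
from plant import ctrl,cams
np.set_printoptions(precision=4,suppress=True)
snapw('w14')
s=cams.snapshot("side"); i=s["img"]; g=cv2.cvtColor(i,7); cv2.imwrite("pics/s14.png",i[:,:,::-1])
sub=g[225:300:2,240:300]
for r in sub: print("".join(" .:-=+*#%@"[min(9,int(v)//26)] for v in r))
o=ctrl.get_obs();print(todelta(o,[.455,-.129,.0527-.016]))
d=np.load("side.npz");M=np.linalg.inv(d["cam_to_world"])
t=o["tool_pos"]; print(cv2.projectPoints(np.array([[t[0],t[1],t[2]+.016],[.455,-.129,.0527]]),M[:3,:3],M[:3,3],d["K"],d["D"])[0][:,0])
# block pose from side pictures: old-vs-new
E
```

```text
29.65 [ 0.4539 -0.1289  0.0535] [179.9833   0.0543 163.8385] [ 0.6389 -0.6903  0.2684] 0.000520367650861419
+=========================-+++++==-:.:::::::::.:==**********
==============================++==-.::::::::::.:==**********
=========+============+-:::-====-:...::::::::..-===*********
======================+=-::-===-::...:::::::..:*************
===+====================---====-:.:---==-:....+*************
+======================+=---==-::.::::-----:.:**************
==========+========+=====--=*+-:...:::::::::.+**************
==+====================+=--+*=:...:::::::::.-***************
=======+=+====+==========-+*+-:.::::::::::.:*#**************
==+=======+===============**=::.::::::::::.:=***************
+++++=++=++=+==+=========++=-:.::::::::::..===**************
:::::::::::::-====+++++++++=:.::::::::::..-==***************
::::::::::::::::::::::::::::...:.::.::::..===***************
::::::::::::::::::::::::::::.------=-::..-===***************
:::::::::::::::::::::::::::..:---=----:.:===+***************
:::::::::::::::::::::::::::...:------::.:::-======++==+**+*+
::::::::::::::::
[... 694 characters left out ...]
=======-:..----------
=============++=====++=+++==++=+=--===========::::----------
=======-::::::----===========+==+============-::.-----------
======--:::-:::::-:::::::::::::-::-==========:..:-----------
======-::::::::-::::::::::-::::::::-========-::.-----------:
====++====----------:---::::::::::-=========:.::-----------:
#*+*+=======================--==-==========-::.-----------::
****+======================================:.::-----------::
**++======================================-::.------------::
*++=========*##**++++++==================-::::-----------:::
**+========*#############*+==============-:::------------::.
[-0.9438  0.1305 16.9732]
[[266.2569 263.3621]
 [267.6342 268.7569]]
```

jog_arm(
  motion=[
    {"offset": [0,0,5],"roll": 0,"hand": 0},
    {"offset": [0,0,9],"roll": 0,"hand": 0},
    {"offset": [0,0,12],"roll": 0,"hand": 0},
    {"offset": [0,0,14],"roll": 0,"hand": 0},
    {"offset": [0,0,15],"roll": 0,"hand": 0},
    {"offset": [0,0,15.5],"roll": 0,"hand": 0},
    {"offset": [0,0,16],"roll": 0,"hand": 0},
    {"offset": [0,0,16.5],"roll": 0,"hand": 0},
    {"offset": [0,0,16.5],"roll": 0,"hand": 0},
  ],
)

```text
clock: 30.5
tool_pos: [0.4534, -0.1289, 0.0365]
orientation: [-180.0, 0.0, 163.8]
force: [-2.0, 0.8, 3.9]
opening: 0.0007
```

jog_arm(
  motion=[
    {"offset": [0,0,0.4],"roll": 0,"hand": 0},
    {"offset": [0,0,0.8],"roll": 0,"hand": 0},
    {"offset": [0,0,1.2],"roll": 0,"hand": 0},
    {"offset": [0,0,1.6],"roll": 0,"hand": 0},
    {"offset": [0,0,2.0],"roll": 0,"hand": 0},
    {"offset": [0,0,2.0],"roll": 0,"hand": 0},
  ],
)

```text
clock: 31.0
tool_pos: [0.4535, -0.129, 0.0351]
orientation: [-180.0, 0.0, 163.9]
force: [-4.0, 0.9, 12.6]
opening: 0.0003
```

12.6 N and bottomed out. I hold for over half a second, then lift off.

jog_arm(
  motion=[
    {"offset": [0,0,0],"roll": 0,"hand": 0},
    {"offset": [0,0,0],"roll": 0,"hand": 0},
    {"offset": [0,0,0],"roll": 0,"hand": 0},
    {"offset": [0,0,0],"roll": 0,"hand": 0},
    {"offset": [0,0,0],"roll": 0,"hand": 0},
    {"offset": [0,0,0],"roll": 0,"hand": 0},
    {"offset": [0,0,0],"roll": 0,"hand": 0},
  ],
)

```text
clock: 31.58
tool_pos: [0.4535, -0.129, 0.0351]
orientation: [-180.0, 0.0, 163.8]
force: [-5.2, 1.9, 13.4]
opening: 0.0003
```

jog_arm(
  motion=[
    {"offset": [0,0,-5],"roll": 0,"hand": 0},
    {"offset": [0,0,-25],"roll": 0,"hand": 0},
    {"offset": [0,0,-60],"roll": 0,"hand": 0},
    {"offset": [0,0,-95],"roll": 0,"hand": 0},
    {"offset": [0,0,-125],"roll": 0,"hand": 0},
    {"offset": [0,0,-140],"roll": 0,"hand": 0},
    {"offset": [0,0,-140],"roll": 0,"hand": 0},
    {"offset": [-60,0,-140],"roll": 0,"hand": 0},
    {"offset": [-60,0,-140],"roll": 0,"hand": 0},
    {"offset": [-60,0,-140],"roll": 0,"hand": 0},
    {"offset": [-60,0,-140],"roll": 0,"hand": 0},
  ],
)

```text
clock: 32.5
tool_pos: [0.511, -0.1457, 0.1728]
orientation: [-180.0, -0.1, 163.8]
force: [-0.3, 0.0, -1.0]
opening: 0.0005
```

```bash
python3 - <<'E'
from h import *
from plant import ctrl,cams
np.set_printoptions(precision=4,suppress=True)
snapw('w15'); im=cv2.imread("pics/w15.png"); w=cv2.cvtColor(im,6)
T=cams.snapshot("top")["img"][:,:,::-1]; cv2.imwrite("pics/t15.png",T)
S=cams.snapshot("side")["img"][:,:,::-1]; cv2.imwrite("pics/s15.png",S)
t0=cv2.imread("pics/top0.png").astype(int); d=np.abs(T.astype(int)-t0).max(2)
# bystanders: change near each start place
for n,(u,v,r) in dict(dish=(254,169,13),jar=(188,175,12),eraser=(203,250,12),tray=(264,247,18),vial=(311,235,12),bottle=(314,133,16)).items():
    print(n,"changed px share",(d[v-r:v+r,u-r:u+r]>40).mean().round(3))
g=cv2.cvtColor(np.ascontiguousarray(S),6)
for r in g[245:345:2,290:395:2]: print("".join(" .:-=+*#%@"[min(9,int(v)//26)] for v in r))
c=[(.593,-.227)]
D=np.load("side.npz");M=np.linalg.inv(D["cam_to_world"]); 
R2=np.array([[np.cos(-.28),-np.sin(-.28)],[np.sin(-.28),np.cos(-.28)]])
P=[(*(R2@[a*.035,b*.0225]+c[0]),z) for z in(.08,.13) for a,b in((-1,-1),(1,-1),(1,1),(-1,1))]
print(cv2.projectPoints(np.array(P),M[:3,:3],M[:3,3],D["K"],D["D"])[0][:,0])
E
```

```text
32.5 [ 0.511  -0.1457  0.1728] [-179.9753   -0.1307  163.7828] [-0.2556  0.0253 -0.9704] 0.000504828933479161
dish changed px share 0.0
jar changed px share 0.0
eraser changed px share 0.0
tray changed px share 0.815
vial changed px share 0.554
bottle changed px share 0.0
=======**********************************************
=======**********************************************
======***********************************************
======***********************************************
====********##**+++**********************************
--==+******###########***+++*************************
::::-==-=++####################***++*****************
::::-====-*############################***+++********
:::::=====*###*#################################*****
:::::====+*###+++++****##############################
:::::====*###+*+++*+**+++++****######################
--:::===-*###+*+**+*************+*+**+*##############
========-*###**+**++***********************+**++#####
:-=======*###+*+*+=-**===**++**************++*+*++###
::::...:+*###+++**==*+===*+==-**==+**+*****++*+*+####
:::::::.+###**+++
[... 1341 characters left out ...]
=+++++*+*++**+++++++*+*+*+++*+*+*++****+*####
==-*########***++++++*++++++*+*+*+++***+*+*****+#####
==+*###############**=*+++++*+*=**+*++*+*++****+#####
==+*######################*****=+++***=**+*****+#####
=-*##############################*#***===+***=**#####
=-*#####################################*#**+==-#####
==*##################################################
=+*##################################################
=+*##################################################
-*###################################################
[[327.7015 304.6555]
 [369.1324 309.5122]
 [370.4311 287.0495]
 [330.7921 282.602 ]
 [328.1075 288.0663]
 [371.8974 293.0363]
 [373.1258 270.1041]
 [331.3425 265.5766]]
```

```bash
python3 - <<'E'
import cv2,numpy as np
a=cv2.imread("pics/side0.png").astype(int);b=cv2.imread("pics/s15.png").astype(int); p=cv2.imread("pics/s12.png").astype(int)
for nm,q in (("s15",b),("s12",p)):
    d=np.abs(a-q).max(2)
    for n,(u,v,ru,rv) in dict(tray=(248,189,14,18),vial=(264,218,13,22)).items(): print(nm,n,(d[v-rv:v+rv,u-ru:u+ru]>40).mean().round(3))
    for n,(u,v,ru,rv) in dict(tray=(248,189,14,18),vial=(264,218,13,22)).items():
        t=a[v-rv:v+rv,u-ru:u+ru].astype(np.uint8); r=cv2.matchTemplate(q[v-rv-25:v+rv+25,u-ru-25:u+ru+25].astype(np.uint8),t,5); m=cv2.minMaxLoc(r); print(n,m[1],np.array(m[3])-25)
E
```

```text
s15 tray 0.007
s15 vial 0.454
tray 0.9675055146217346 [0 0]
vial 0.5351937413215637 [-4  1]
s12 tray 0.0
s12 vial 0.0
tray 0.9726044535636902 [0 0]
vial 0.9990041851997375 [0 0]
```

The block is upright and the tray has not moved. The vial is hidden from this pose, so I step clear before checking it.

jog_arm(
  motion=[
    {"offset": [0,0,-40],"roll": 0,"hand": 0},
    {"offset": [0,0,-70],"roll": 0,"hand": 0},
    {"offset": [-50,-40,-70],"roll": 0,"hand": 0},
    {"offset": [-90,-60,-70],"roll": 0,"hand": 0},
    {"offset": [-90,-60,-70],"roll": 0,"hand": 0},
    {"offset": [-90,-60,-70],"roll": 0,"hand": 0},
    {"offset": [-90,-60,-70],"roll": 0,"hand": 0},
  ],
)

```text
clock: 33.23
tool_pos: [0.5804, -0.2289, 0.2433]
orientation: [-180.0, -0.1, 163.7]
force: [-0.3, 1.2, -0.3]
opening: 0.0002
```

```bash
python3 - <<'E'
import cv2,numpy as np
from plant import cams,ctrl
a=cv2.imread("pics/side0.png"); q=cams.snapshot("side")["img"][:,:,::-1].copy(); cv2.imwrite("pics/s16.png",q)
for n,(u,v,ru,rv) in dict(tray=(248,189,14,18),vial=(264,218,13,22)).items():
    t=a[v-rv:v+rv,u-ru:u+ru]; m=cv2.minMaxLoc(cv2.matchTemplate(q[v-rv-25:v+rv+25,u-ru-25:u+ru+25],t,5)); print(n,m[1],np.array(m[3])-25)
o=ctrl.get_obs(); print(o["clock"],o["tool_pos"],o["force"],np.abs(o["qvel"]).max())
E
```

```text
tray 0.9988350868225098 [0 0]
vial 0.9991061091423035 [0 0]
33.2833 [ 0.58002883 -0.22828717  0.24375035] [-0.95188762  1.26537318 -0.19282353] 1.4467899388738246
```

Vial and tray haven't moved, and the robot is clear at about 0.24 m. I hand in the job.

```bash
python3 -c "
from plant import order
print(order.close_job())"
```

```text
the job is handed in; nothing more can be done
None
```

The block now stands holes up on the balance pan, released, and I pressed the tare key; the job was handed in at about 33 s with no verdict reported.

**What I did**
- **Turning the block:** the jog tool cannot tilt the gripper. So I carried the block to the mat's 4 mm edge and tipped it over that step twice, a quarter turn each time. A plain push on the mat only slid it.
- **Placing it:** I lowered it gently onto the pan, estimated a few mm from the pan's centre and about 1–3° from square, then let go.
- **Taring:** I pressed the tare key with the closed fingertips and held 12.6 to 13.4 N for just over half a second. No other key was approached.

**Last checks**
- **Block:** the wrist picture after release showed all eight holes on top. In the later side picture, the block lay where I predicted for the pan's centre.
- **Bystanders:** the tray and vial matched their first side picture exactly. The dish, jar, eraser and bottle showed no change in the top picture. One check made the tray and vial look changed, but the arm was in the way and they matched once it moved clear.
- **Robot:** it was about 0.24 m up and touching nothing.

**What disagreed:** the task says the fingertips stand 11 mm ahead of the TCP. By touch and in the pictures they were about 16 mm behind it. My first push therefore passed over the block, and I used the measured value from then on.

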